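Open the counterweighted clamp and load the jar

TASK

Load the clamp stand. Lift its counterweighted arm by the cross bar past the balance point and ease it back, in hand all the way, until you feel it bear on its rear stop, so that it then stays open by itself; do not let it fall or slam, and do not force it against the stop. Then set the smaller of the two screw-lid jars upright and fully home in the round nest that the arm covered, without pushing it down hard, and leave everything else where it stands.

Things in the scene. Friction and masses are not known exactly. Their poses are not given: they have to be found in the camera images.
- clamp_stand: Grey base plate of the clamp stand, 250 x 130 x 20 mm, fixed to the worktop; a square nest block on it and two steel uprights behind (outer faces y = +-68 mm, tops 130 mm above the worktop). Origin on the worktop under the plate, which runs from x = -130 to +120 mm; x points from nest to uprights, z up. The arm's hinge axis runs along y through x = +65, z = 115 mm.
- clamp_arm: Counterweighted arm, a U-shaped bail of steel rod. Origin on its hinge axis; its y along the axis. It runs along its own -x from the hinge, over the nest when closed, and turns about +y as it is lifted. Two 10 mm side rods (y = +-45 mm) reach 185 mm to the cross bar. Closed, it lies within 12 degrees of level; about 1 to 2 N at the bar lift it.
- counterweight: Cylinder, 36 mm diameter, 70 mm long, fixed to the arm above the hinge; origin at its centre. Its mass varies, so that the arm balances somewhere from 45 to 75 degrees above level; past that it falls open until it meets a rear stop, set differently each time, somewhere from 83 to 107 degrees above level. The setting cannot be seen or measured: feel for it.
- buffer (a joint): Yield of the stiff sprung buffer on the hinge shaft against which the arm's stops bear: about 0 while the arm only rests, positive when the arm is pressed back on its rear stop, negative when pressed down while closed; 80 Nm/rad, about 2.3 N for each mm at the cross bar. It is not made for more than 15 N at the bar (0.035 rad).
- clamp_pad (a point): Underside of the arm's rubber pad (32 mm diameter), 130 mm from the hinge, 25 mm below the side rods; it hangs over the nest while the arm is closed, leaving no way in from above.
- clamp_bar (a point): Middle of the arm's cross bar, the handle: a level round steel bar of 12 mm diameter along the arm's y, 80 mm free between the side rods, 185 mm from the hinge axis. It may be pinched from above, the fingers before and behind the bar, and followed round the hinge; the bar turns between the fingers.
- nest (a point): Centre of the floor of the nest, 20 mm above the worktop and 65 mm before the stand's origin (stand's x = -65 mm): a round recess of 52 mm diameter, 14 mm deep, with a small chamfer, in an aluminium block 90 x 90 mm whose top is 34 mm above the worktop.
- small_jar_centre (a point): Centre, half-way up, of the smaller jar with a screw lid: 50 mm diameter, 65 mm high, 130 g, the lid fixed, standing upright loose on the worktop; z along its axis. It goes into the nest; its centre is then 32.5 mm above the nest floor.
- large_jar_centre (a point): Centre, half-way up, of the larger jar with a screw lid: 62 mm diameter, 86 mm high, loose; it does not fit the nest and stays where it stands.
- beaker: Small glass beaker, 54 mm diameter, 69 mm high, loose bystander; origin at the centre of its underside.
- weight: Small calibration weight with a knob, 22 mm diameter, 32 mm high, loose bystander; origin at the centre of its underside.
- small_jar: The same smaller jar; origin at the centre of its underside.
Things that resemble listed ones, but are neither listed nor needed, are in the scene too. Leave any turquoise or yellow look-alike of the small_jar alone.

How it is judged:
By the outcome, as a careful person would: the job done as asked, in the order asked, and still so for the second after the job is handed in, with the robot touching nothing.
It also fails if it takes over 70 s, if anything falls off the work surface, if the arm or the gripper's body presses on something with over 40 N, if the wrist force passes 120 N, or if a joint passes its speed limit or range.

ROBOT

A 6-joint arm with a two-finger parallel gripper is mounted at the origin on a cart in front of the work surface, level with it; the furniture and walls round the work are solid. World frame = base frame: x ahead of the robot, y to its left, z up, the work surface at z = 0. Lengths are in m, angles in rad, forces in N, time in s.
With the tool pointing down it reaches from about 0.425 to 0.95 m from the base axis. Payload 3.5 kg.
Tool frame: the origin (TCP) lies midway between the tips of the shut fingers; the grasp point (between the pads) lies ctrl.hold_point_z behind it (ctrl.hold_point_z is the distance from the TCP to the grasp point, in m); z points along the fingers, x is the direction in which the jaws open and shut, and the axes are right-handed (so a half turn about z gives the same grasp; the last joint's range is limited). The gripper opens to 85 mm and grips with 20 to 120 N. Pads are 22 mm wide; open, the fingers measure 114 mm over their backs; the gripper's body (76 mm by 85 mm) begins 54 mm behind the grasp point. The pads swing forward as they close: fully open they stand 13 mm farther back than shut.
Start: joints at [-1.406, 0.286, 1.577, -0, 1.279, -0.15], TCP at [0.209, -0.642, 0.231] pointing down, gripper open.
Joint ranges: [-2.77, 2.77], [-0.9, 2.22], [0.21, 2.48], [-1.53, 4.67], [0.24, 2.81], [-2.84, 2.84]. Speed limits (rad/s): [2.79, 2.79, 3.14, 3.14, 3.14, 3.14].

INTERFACE

Orientations are given as a unit quaternion [x, y, z, w].
In Python, from plant import ctrl gives the robot as it stands.
- The arm moves only by the tool step_arm, never from a script. Its arguments are lists of equal length, an entry for each row: "gripper": the gripper's target within -1 to 1 (shut at 1, half-way at 0, fully open at -1); "linear": the shift along the tool's x, y, z in m, a list of three; "delta_rot": the turn, a rotation vector about the tool's x, y, z in degrees, a list of three. A call has 1 to 20 rows; each row is the pose to reach, as a shift and turn from the pose commanded when the call began, along the tool's axes at that moment; what a row does not reach only later rows make up. A row lasts 1/8 s, in which the tool goes at most 62.5 mm and 10.7 degrees, less where a joint would pass 70% of its speed; a pose out of reach is approached as far as the arm can. A call with a gripper value outside its range is refused whole. The fingers move at their own pace and stop on an object; "grip_force" is the grip in N (left out, the last holds). Time passes only in rows, so rows that repeat a pose let the fingers close. It gives the time, the measured TCP pose, the force and the opening at its end, in the units of the state.
- ctrl.get_state(): the state, without advancing time (a new reading comes with each control period).
- ctrl.read_camera(name): name is "side" or "top" or "wrist"; returns a dict with "frame" (384x512x3 uint8, red, green, blue), "fx", "fy", "cx", "cy" (pixels), "view" (4x4, takes a point from world to camera coordinates). Camera axes: x right, y down, z forward; pixel columns grow to the right and rows downward; lengths in m; the calibration is good to about 2 mm. A picture is of the moment at which its call begins. There is no depth.
- ctrl.sign_off(): hands the job in, once; it reports no verdict.
The state is a dict: "time": time; "qpos": joint angles; "dq": joint speeds; "joint_efforts": joint torques, N m; "eef_pos": TCP position; "tcp_rot": TCP orientation; "contact_force": force on the tool from outside, world axes, zero at the start; "wrist_torque": the same for the moment, N m; "opening": opening from 0.0 (shut) to 1.0 (fully open).
Only numpy, scipy, OpenCV 4.12 (cv2) and the standard library are available. Lean on these libraries where they do the work, as an engineer would, in place of code of your own. Each camera call takes 0.05 s, during which the arm holds its last target. There are 200 camera calls.

## Working session

There is one attempt and no reset: what is moved stays moved. The work goes in short steps, Python scripts to look and compute and a tool call to move; the robot and the scene stay as the last step left them, time stands still between calls to the robot, and variables do not carry over. Pictures are saved under pics/ and viewed, on a budget of 10 in all, crops included, one or two more only if the job needs it, and the job is handed in when it is done.

Besides the shell and the picture viewer there is one more tool, called as a command line: name --argument value ..., lists and objects as JSON in quotes. step_arm: Moves the arm, as the interface text tells. Its arguments: {"type":"object","properties":{"gripper":{"type":"array"},"linear":{"type":"array"},"delta_rot":{"type":"array"},"grip_force":{"type":"number"}},"required":["gripper","linear","delta_rot"]}

```bash
mkdir -p pics; ls; cat > h.py <<'E'
import numpy as np, cv2
from plant import ctrl
from scipy.spatial.transform import Rotation as R
def cam(n):
    c=ctrl.read_camera(n); c['frame']=np.asarray(c['frame']); return c
def ray(c,u,v):
    V=np.array(c['view']); d=V[:3,:3].T@np.array([(u-c['cx'])/c['fx'],(v-c['cy'])/c['fy'],1]); o=-V[:3,:3].T@V[:3,3]
    return o,d/np.linalg.norm(d)
def onz(c,u,v,z):
    o,d=ray(c,u,v); return o+d*(z-o[2])/d[2]
def proj(c,p):
    V=np.array(c['view']); q=V[:3,:3]@np.array(p)+V[:3,3]; return np.array([q[0]/q[2]*c['fx']+c['cx'],q[1]/q[2]*c['fy']+c['cy']])
E
python3 - <<'E'
from h import *
a=cam('top');b=cam('side')
cv2.imwrite('pics/a.png',cv2.cvtColor(cv2.resize(a['frame'],(800,600)),cv2.COLOR_RGB2BGR))
cv2.imwrite('pics/b.png',cv2.cvtColor(cv2.resize(b['frame'],(800,600)),cv2.COLOR_RGB2BGR))
import pickle;pickle.dump((a,b),open('ab.pkl','wb'))
for c in(a,b):print(np.round(ray(c,256,192),3),c['fx'])
s=ctrl.get_state();print(s,ctrl.hold_point_z)
E
```

```text
pics
[[ 0.451  0.039  1.329]
 [ 0.076  0.023 -0.997]] 424.4419427158985
[[ 0.395  1.218  0.751]
 [ 0.151 -0.867 -0.476]] 418.65144539815964
{'time': 0.1, 'qpos': array([-1.40598837e+00,  2.87134804e-01,  1.57801608e+00,  4.07245882e-06,
        1.27865063e+00, -1.49997906e-01]), 'dq': array([ 9.28432165e-04, -3.92762562e-03, -3.79901054e-03,  7.62629682e-04,
       -2.29527852e-04, -6.35752654e-05]), 'joint_efforts': array([ 6.12626372e-04, -4.07298267e+01, -2.93698740e+01, -1.44493506e-04,
        3.41639236e-03, -1.79709282e-06]), 'eef_pos': array([ 0.20893243, -0.64121994,  0.23005489]), 'tcp_rot': array([ 8.09206142e-01, -5.87523787e-01, -7.85345660e-04, -7.76536479e-04]), 'contact_force': array([ 0.16346333, -0.2684838 , -0.45512553]), 'wrist_torque': array([0.03467419, 0.02372791, 0.00237421]), 'opening': 0.9973755080687831} 0.0187
```

View pics/a.png

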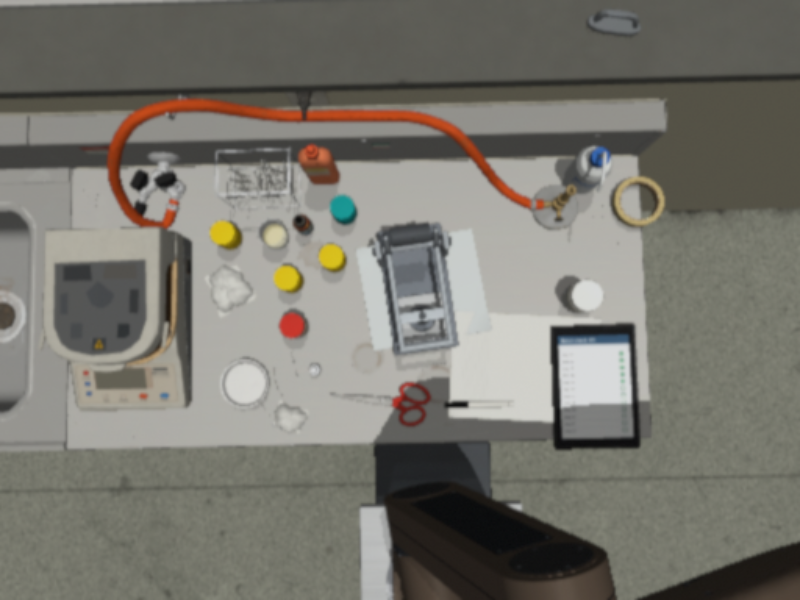

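View pics/b.png

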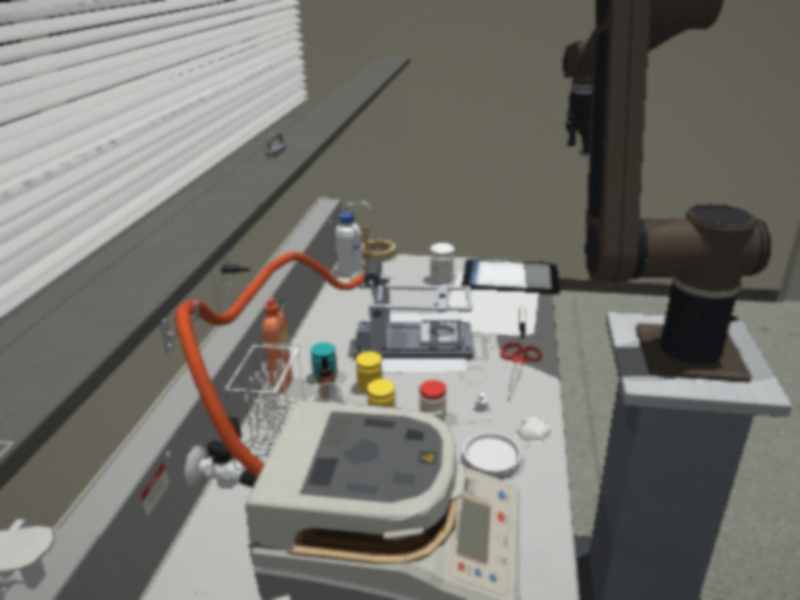

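```bash
python3 - <<'E'
from h import *
import pickle
a,b=pickle.load(open('ab.pkl','rb'))
s=.64
def blob(c,lo,hi,win=None):
    h=cv2.cvtColor(c['frame'],cv2.COLOR_RGB2HSV); m=cv2.inRange(h,lo,hi)
    n,_,st,ce=cv2.connectedComponentsWithStats(m)
    return [(np.round(ce[i],1),st[i]) for i in range(1,n) if st[i][4]>60]
f=a['frame']
for n,lo,hi in (('red',(0,150,90),(6,255,255)),('yellow',(22,150,90),(32,255,255)),('teal',(80,120,50),(100,255,255)),('white',(0,0,215),(179,30,255))):
    for c in(a,b):
        for ce,st in blob(c,lo,hi): 
            print(n,'top' if c is a else 'side',ce,st, np.round(onz(c,*ce,.065),3) if c is a else '')
for n,u,v,z in(('bar',425,350,.11),('hinge',410,235,.115),('beaker',367,357,.035),('weight',314,370,.02),('white',586,295,.086)):
    print(n,np.round(onz(a,u*s,v*s,z),3))
t=f[130:245,215:325]; t=cv2.resize(t,(574,600),interpolation=cv2.INTER_CUBIC)
cv2.imwrite('pics/c.png',cv2.cvtColor(t,cv2.COLOR_RGB2BGR))
r=f[180:260,150:225]; w=f[165:215,350:400]; 
q=b['frame'][235:285,255:305]
o=np.hstack([cv2.resize(x,(260,300),interpolation=cv2.INTER_CUBIC) for x in(r,w,q)])
cv2.imwrite('pics/d.png',cv2.cvtColor(o,cv2.COLOR_RGB2BGR))
E
```

```text
red top [186.6 207.9] [179 201  16  15 185] [0.503 0.276 0.065]
red top [261.6 257.9] [252 246  23  26 160] [0.351 0.055 0.065]
red side [276.6 248.9] [270 244  15  11 122] 
yellow top [144.  149.8] [135 142  19  17 248] [0.681 0.404 0.065]
yellow top [212.2 164.5] [204 156  17  17 215] [0.632 0.198 0.065]
yellow top [184.  178.1] [176 170  17  17 225] [0.593 0.283 0.065]
yellow side [238.8 242.2] [228 225  24  34 493] 
teal top [219.3 133.5] [212 125  16  18 216] [0.726 0.176 0.065]
teal side [206.3 227.6] [200 220  14  21 183] 
white top [375.9 188.7] [368 181  17  17 229] [ 0.549 -0.29   0.065]
white top [380.4 239. ] [ 359  222   44   36 1201] [ 0.399 -0.297  0.065]
white side [320.4 174.9] [306 168  30  14 362] 
white side [292.4 191.2] [288 187  10   9  81] 
white side [313.  199.5] [ 251  187   92   26 1060] 
white side [271.1 233.8] [245 231  53   7 338] 
white side [342.4 271.5] [337 267  12  10  66] 
white side [314.2 290.7] [300 282  29  18 433] 
bar [0.45  0.023 0.11 ]
hinge [0.663 0.046 0.115]
beaker [0.439 0.135 0.035]
weight [0.416 0.241 0.02 ]
white [ 0.547 -0.282  0.086]
```

View pics/c.png

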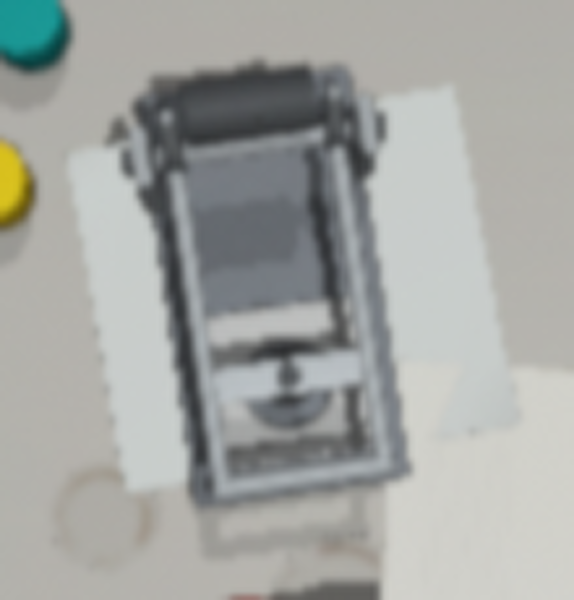

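View pics/d.png

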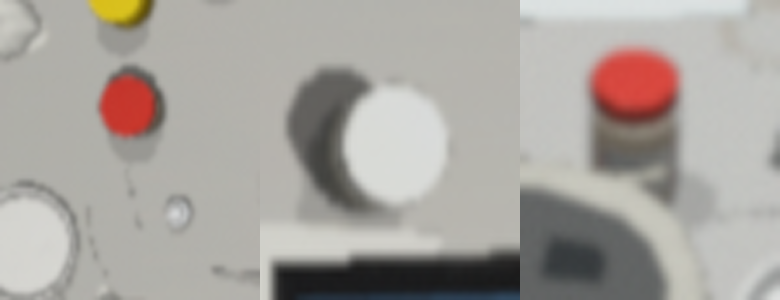

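```bash
cat >> h.py <<'E'
def rel(ps,yaw=None):
    """tool-frame shift (mm) and turn (deg) from current pose to world points, tool down with tool x at yaw deg"""
    s=ctrl.get_state(); r=R.from_quat(s['tcp_rot'])
    for p in ps: print('lin',np.round(r.inv().apply(np.array(p)-s['eef_pos']),4))
    if yaw is not None:
        t=R.from_euler('z',yaw,degrees=True)*R.from_euler('x',180,degrees=True)
        print('rot',np.round((r.inv()*t).as_rotvec(degrees=True),2))
E
python3 - <<'E'
from h import *
import pickle
a,b=pickle.load(open('ab.pkl','rb'))
rel([(.45,-.30,.30),(.47,0,.33)],6.7)
# red jar: top-ray at several heights vs side view
for z in(.055,.065,.075,.086):
    p=onz(a,186.6,207.9,z); print(z,np.round(p,3),proj(b,p))
for z in(.065,.086):
    for n,u,w in(('red',186.6,15.5),('white',375.9,17)):
        print(n,z,'dia',w/a['fx']*(1.33-z))
for z in(.075,.095,.115,.135,.155):
    p=onz(a,272.5,222,z); print('bar',z,np.round(p,3),proj(b,p)*800/512)
E
```

```text
lin [-0.25   -0.3349 -0.0693]
lin [-0.5291 -0.4468 -0.0986]
rot [ -0.1    0.09 -78.66]
0.055 [0.504 0.278 0.055] [276.74421422 249.97049743]
0.065 [0.503 0.276 0.065] [276.98846371 246.64843846]
0.075 [0.503 0.274 0.075] [277.23407131 243.30790777]
0.086 [0.503 0.272 0.086] [277.50582185 239.61180472]
red 0.065 dia 0.04619595291298612
white 0.065 dia 0.05066652900133962
red 0.086 dia 0.045429063576090695
white 0.086 dia 0.049825424567325284
bar 0.075 [0.456 0.021 0.075] [469.53511178 312.01566218]
bar 0.095 [0.456 0.021 0.095] [469.86846126 303.71467076]
bar 0.115 [0.456 0.022 0.115] [470.20666526 295.29279333]
bar 0.135 [0.456 0.022 0.135] [470.5498306  286.74736986]
bar 0.155 [0.456 0.022 0.155] [470.89806724 278.07566169]
```

step_arm --gripper '[-1, -1, -1, -1, -1, -1, -1, -1, -1, -1, -1, -1, -1, -1, -1, -1, -1, -1]' --linear '[[-0.06, -0.06, -0.03], [-0.11, -0.12, -0.06], [-0.15, -0.18, -0.07], [-0.18, -0.23, -0.07], [-0.22, -0.28, -0.07], [-0.25, -0.33, -0.07], [-0.3, -0.355, -0.075], [-0.35, -0.375, -0.08], [-0.4, -0.395, -0.085], [-0.45, -0.415, -0.09], [-0.5, -0.435, -0.095], [-0.529, -0.447, -0.0986], [-0.529, -0.447, -0.0986], [-0.529, -0.447, -0.0986], [-0.529, -0.447, -0.0986], [-0.529, -0.447, -0.0986], [-0.529, -0.447, -0.0986], [-0.529, -0.447, -0.0986]]' --delta_rot '[[0, 0, -7], [0, 0, -14], [0, 0, -21], [0, 0, -28], [0, 0, -35], [0, 0, -42], [0, 0, -49], [0, 0, -56], [0, 0, -63], [0, 0, -70], [0, 0, -75], [0, 0, -78.7], [0, 0, -78.7], [0, 0, -78.7], [0, 0, -78.7], [0, 0, -78.7], [0, 0, -78.7], [0, 0, -78.7]]'

```text
time: 2.35
eef_pos: [0.4703, -0.0007, 0.3299]
tcp_rot: [0.998, 0.058, -0.0, -0.0]
contact_force: [-0.0, -0.1, 0.6]
opening: 0.998
```

```bash
python3 - <<'E'
from h import *
import pickle
w=cam('wrist');b=cam('side');pickle.dump((w,b),open('wb.pkl','wb'))
print(np.round(ray(w,256,192),3),w['fx'])
cv2.imwrite('pics/e.png',cv2.cvtColor(cv2.resize(w['frame'],(800,600)),cv2.COLOR_RGB2BGR))
cv2.imwrite('pics/f.png',cv2.cvtColor(cv2.resize(b['frame'][170:235,220:320],(800,520),interpolation=cv2.INTER_CUBIC),cv2.COLOR_RGB2BGR))
E
```

```text
[[ 0.462  0.072  0.472]
 [ 0.035 -0.285 -0.958]] 321.6323299609854
```

View pics/e.png

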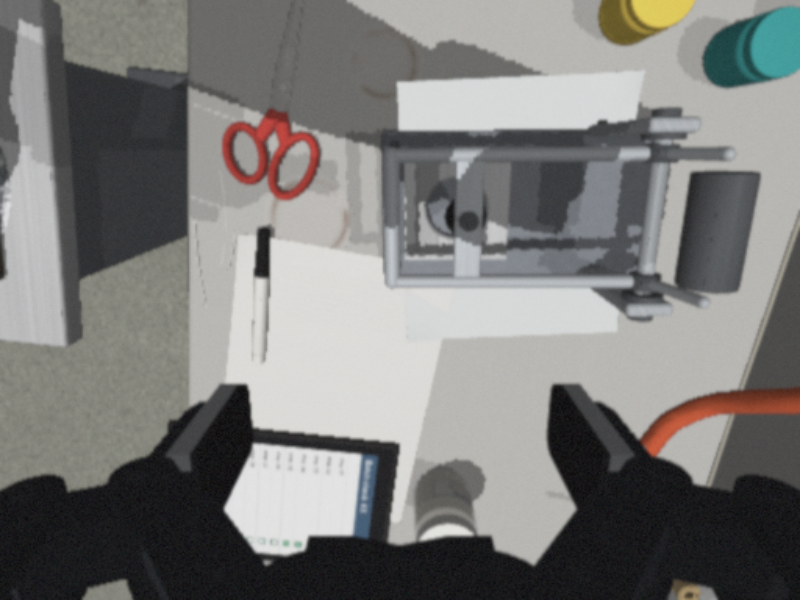

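View pics/f.png

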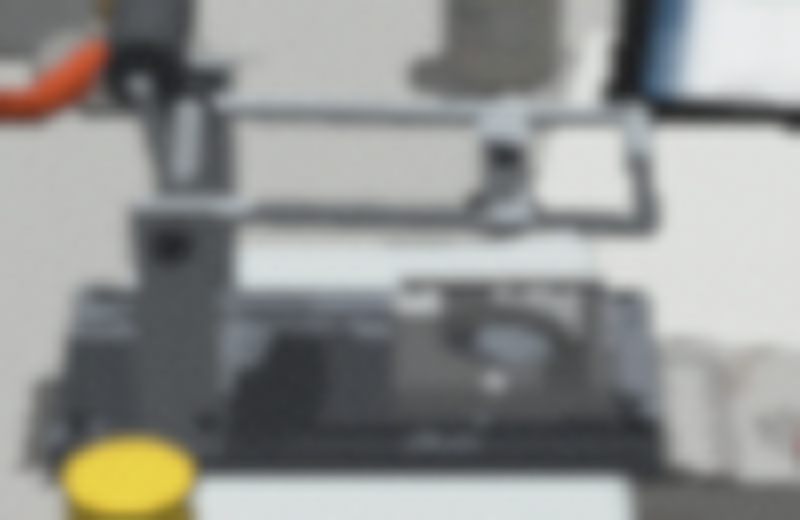

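```bash
cat >> h.py <<'E'
def tri(obs):
    A=np.zeros((3,3));B=np.zeros(3)
    for c,u,v in obs:
        o,d=ray(c,u,v);P=np.eye(3)-np.outer(d,d);A+=P;B+=P@o
    return np.linalg.solve(A,B)
E
python3 - <<'E'
from h import *
import pickle
a,b0=pickle.load(open('ab.pkl','rb'));w,b=pickle.load(open('wb.pkl','rb'))
s=.64
x=tri([(w,391*s,218*s),(b,300.6,191)]);print('bar w+s',x.round(4), proj(a,x))
x=tri([(w,391*s,218*s),(b,300.6,191),(a,272.5,222)]);print('bar3',x.round(4))
for z in(.10,.115,.13):
    p=onz(w,391*s,154*s,z);q=onz(w,391*s,283*s,z);print(z,p.round(4),q.round(4),np.linalg.norm(p-q),np.degrees(np.arctan2(-(p-q)[0],(p-q)[1])))
print('hinge',onz(w,651*s,218*s,.115), [onz(w,u*s,v*s,.115).round(4) for u,v in((655,153),(646,284))])
print('upr', [onz(w,u*s,v*s,.13).round(4) for u,v in((672,125),(647,308))])
E
```

```text
bar w+s [0.4592 0.0243 0.1089] [271.53451549 220.89635517]
bar3 [0.4582 0.0228 0.1079]
0.1 [0.4566 0.0683 0.1   ] [ 0.4673 -0.026   0.1   ] 0.09487704016795899 6.468269523410454
0.115 [0.4568 0.0685 0.115 ] [ 0.4671 -0.022   0.115 ] 0.09105199938674177 6.468269523410434
0.13 [0.457  0.0686 0.13  ] [ 0.4669 -0.0181  0.13  ] 0.08722695860552453 6.4682695234104495
hinge [0.64445262 0.04679527 0.115     ] [array([0.6357, 0.0903, 0.115 ]), array([ 0.6533, -0.0008,  0.115 ])]
upr [array([0.6348, 0.1077, 0.13  ]), array([ 0.6505, -0.015 ,  0.13  ])]
```

```bash
python3 - <<'E'
from h import *
rel([(.459,.0245,.20),(.459,.0245,.089)],7)
E
```

```text
lin [-0.0083 -0.0262  0.1299]
lin [-0.0083 -0.0262  0.2409]
rot [ 0.    0.   -0.28]
```

step_arm --gripper '[0.2, 0.2, 0.2, 0.2, 0.2, 0.2, 0.2, 0.2, 0.2, 0.2, 0.2]' --linear '[[-0.004, -0.013, 0.05], [-0.008, -0.026, 0.1], [-0.0083, -0.0262, 0.13], [-0.0083, -0.0262, 0.13], [-0.0083, -0.0262, 0.13], [-0.0083, -0.0262, 0.13], [-0.0083, -0.0262, 0.13], [-0.0083, -0.0262, 0.13], [-0.0083, -0.0262, 0.13], [-0.0083, -0.0262, 0.13], [-0.0083, -0.0262, 0.13]]' --delta_rot '[[0, 0, 0], [0, 0, 0], [0, 0, -0.3], [0, 0, -0.3], [0, 0, -0.3], [0, 0, -0.3], [0, 0, -0.3], [0, 0, -0.3], [0, 0, -0.3], [0, 0, -0.3], [0, 0, -0.3]]' --grip_force 20

```text
time: 3.82
eef_pos: [0.4589, 0.0247, 0.1999]
tcp_rot: [0.998, 0.061, -0.0, -0.0]
contact_force: [-0.2, 0.6, 0.4]
opening: 0.399
```

```bash
python3 - <<'E'
from h import *
import pickle
w=cam('wrist');pickle.dump(w,open('w2.pkl','wb'))
f=w['frame'].copy()
cv2.imwrite('pics/g.png',cv2.cvtColor(cv2.resize(f,(800,600)),cv2.COLOR_RGB2BGR))
s=ctrl.get_state();print(s['eef_pos'],s['contact_force'],s['opening'])
print(proj(w,(.459,.0243,.108))/.64)
E
```

```text
[0.4589086  0.02464492 0.19986178] [ 0.07017075 -0.03106587  0.6248953 ] 0.4036698333859403
[398.60319873 306.728794  ]
```

View pics/g.png

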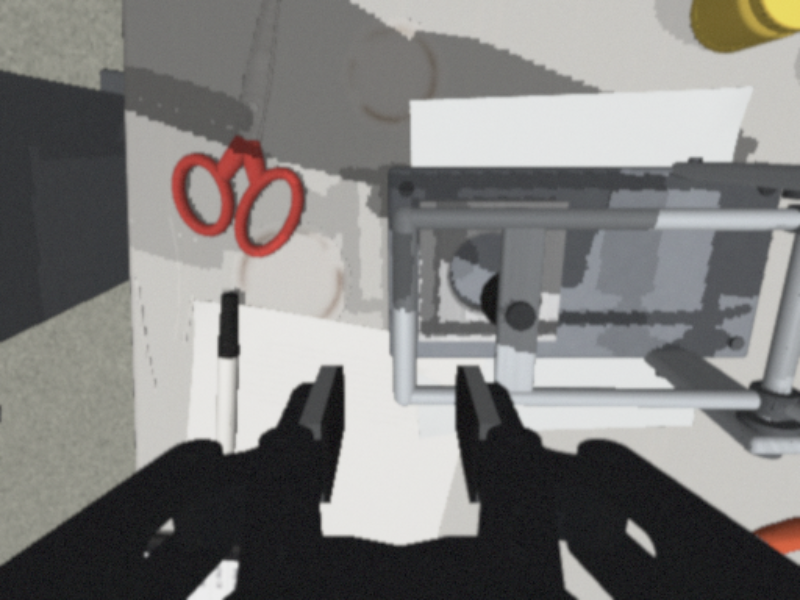

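step_arm --gripper '[0.2, 0.2, 0.2, 0.2, 0.2, 0.2]' --linear '[[0.002, 0, 0.03], [0.002, 0, 0.06], [0.002, 0, 0.085], [0.002, 0, 0.1], [0.002, 0, 0.111], [0.002, 0, 0.111]]' --delta_rot '[[0, 0, 0], [0, 0, 0], [0, 0, 0], [0, 0, 0], [0, 0, 0], [0, 0, 0]]'

```text
time: 4.62
eef_pos: [0.4607, 0.0249, 0.0886]
tcp_rot: [0.998, 0.061, -0.0, -0.0]
contact_force: [0.0, -0.2, 0.6]
opening: 0.399
```

step_arm --gripper '[1, 1, 1, 1, 1, 1]' --linear '[[0, 0, 0], [0, 0, 0], [0, 0, 0], [0, 0, 0], [0, 0, 0], [0, 0, 0]]' --delta_rot '[[0, 0, 0], [0, 0, 0], [0, 0, 0], [0, 0, 0], [0, 0, 0], [0, 0, 0]]' --grip_force 20

```text
time: 5.38
eef_pos: [0.4612, 0.0248, 0.0892]
tcp_rot: [0.998, 0.061, 0.0, 0.0]
contact_force: [-0.7, -0.2, 1.7]
opening: 0.129
```

```bash
cat > arc.py <<'E'
import numpy as np,sys
a0,a1,n=float(sys.argv[1]),float(sys.argv[2]),int(sys.argv[3])
t=np.radians(np.linspace(a0,a1,n+1)); p=.185*np.c_[np.cos(t[0])-np.cos(t),0*t,np.sin(t[0])-np.sin(t)]
print(p[1:].round(4).tolist())
E
python3 arc.py -2 20 9
```

```text
[[-0.0001, 0.0, -0.0079], [0.0001, 0.0, -0.0158], [0.0007, 0.0, -0.0237], [0.0016, 0.0, -0.0315], [0.0028, 0.0, -0.0393], [0.0044, 0.0, -0.047], [0.0063, 0.0, -0.0547], [0.0085, 0.0, -0.0623], [0.011, 0.0, -0.0697]]
```

step_arm --gripper '[1, 1, 1, 1, 1, 1, 1, 1, 1, 1, 1]' --linear '[[0, 0, -0.004], [0, 0, -0.01], [0.0001, 0, -0.016], [0.0007, 0, -0.0237], [0.0016, 0, -0.0315], [0.0028, 0, -0.0393], [0.0044, 0, -0.047], [0.0063, 0, -0.0547], [0.0085, 0, -0.0623], [0.011, 0, -0.0697], [0.011, 0, -0.0697]]' --delta_rot '[[0, 0, 0], [0, 0, 0], [0, 0, 0], [0, 0, 0], [0, 0, 0], [0, 0, 0], [0, 0, 0], [0, 0, 0], [0, 0, 0], [0, 0, 0], [0, 0, 0]]'

```text
time: 6.75
eef_pos: [0.4714, 0.0262, 0.1591]
tcp_rot: [0.998, 0.061, -0.001, 0.0]
contact_force: [-4.1, -0.8, -0.4]
opening: 0.128
```

```bash
python3 - <<'E'
from h import *
s=ctrl.get_state();print(s['eef_pos'],s['contact_force'],s['wrist_torque'],s['opening'])
E
python3 arc.py 20 55 12
```

```text
[0.47137816 0.02621803 0.15914949] [-4.05945308 -0.76409874 -0.39550186] [-0.18651515  0.66113276  0.01932035] 0.12834021765398773
[[0.0034, 0.0, -0.0088], [0.0073, 0.0, -0.0173], [0.0116, 0.0, -0.0257], [0.0164, 0.0, -0.0338], [0.0215, 0.0, -0.0417], [0.0271, 0.0, -0.0493], [0.033, 0.0, -0.0567], [0.0393, 0.0, -0.0637], [0.0459, 0.0, -0.0704], [0.0529, 0.0, -0.0767], [0.0602, 0.0, -0.0827], [0.0677, 0.0, -0.0883]]
```

step_arm --gripper '[1, 1, 1, 1, 1, 1, 1, 1, 1, 1, 1, 1, 1]' --linear '[[0.0025, 0, -0.0088], [0.0061, 0, -0.0173], [0.0104, 0, -0.0257], [0.015, 0, -0.0338], [0.02, 0, -0.0417], [0.0256, 0, -0.0493], [0.0315, 0, -0.0567], [0.0378, 0, -0.0637], [0.0444, 0, -0.0704], [0.0514, 0, -0.0767], [0.0587, 0, -0.0827], [0.0662, 0, -0.0883], [0.0662, 0, -0.0883]]' --delta_rot '[[0, 0, 0], [0, 0, 0], [0, 0, 0], [0, 0, 0], [0, 0, 0], [0, 0, 0], [0, 0, 0], [0, 0, 0], [0, 0, 0], [0, 0, 0], [0, 0, 0], [0, 0, 0], [0, 0, 0]]'

```text
time: 8.38
eef_pos: [0.5388, 0.0344, 0.251]
tcp_rot: [0.998, 0.062, 0.002, 0.0]
contact_force: [-7.1, -0.9, 8.8]
opening: 0.132
```

```bash
python3 - <<'E'
from h import *
s=ctrl.get_state();print(s['eef_pos'],s['contact_force'],s['wrist_torque'],s['opening'])
import pickle
w=cam('wrist');b=cam('side');pickle.dump((w,b),open('wb3.pkl','wb'))
o=np.hstack([cv2.resize(w['frame'],(400,300)),cv2.resize(b['frame'][130:235,200:340],(400,300))])
cv2.imwrite('pics/i.png',cv2.cvtColor(o,cv2.COLOR_RGB2BGR))
E
python3 arc.py 55 78 8
```

```text
[0.53881514 0.03443683 0.25095232] [-7.10416468 -0.94840171  8.83608169] [-0.03314416  1.23043633  0.02437465] 0.13191077861791417
[[0.0077, 0.0, -0.0051], [0.0157, 0.0, -0.0099], [0.0239, 0.0, -0.0142], [0.0323, 0.0, -0.0181], [0.0409, 0.0, -0.0216], [0.0497, 0.0, -0.0247], [0.0586, 0.0, -0.0273], [0.0676, 0.0, -0.0294]]
```

View pics/i.png

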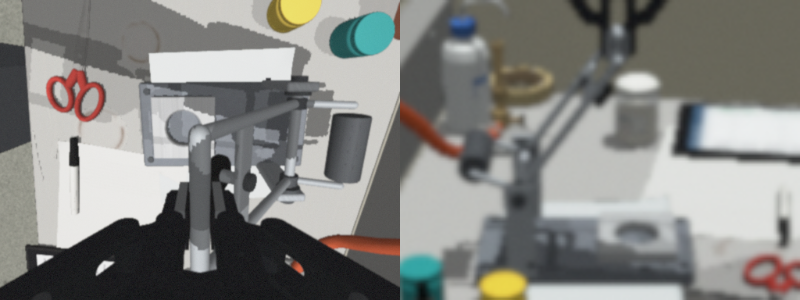

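step_arm --gripper '[1, 1, 1, 1, 1, 1, 1, 1, 1, 1, 1]' --linear '[[0.001, 0, -0.004], [0.0087, 0, -0.0091], [0.0167, 0, -0.0139], [0.0249, 0, -0.0182], [0.0333, 0, -0.0221], [0.0419, 0, -0.0256], [0.0507, 0, -0.0287], [0.0596, 0, -0.0313], [0.0645, 0, -0.0325], [0.0686, 0, -0.0334], [0.0686, 0, -0.0334]]' --delta_rot '[[0, 0, 0], [0, 0, 0], [0, 0, 0], [0, 0, 0], [0, 0, 0], [0, 0, 0], [0, 0, 0], [0, 0, 0], [0, 0, 0], [0, 0, 0], [0, 0, 0]]'

```text
time: 9.85
eef_pos: [0.606, 0.0428, 0.2801]
tcp_rot: [0.998, 0.061, 0.0, -0.0]
contact_force: [0.1, 0.8, 0.5]
opening: 0.127
```

```bash
python3 - <<'E'
from h import *
s=ctrl.get_state();print(s['eef_pos'],s['contact_force'],s['wrist_torque'],s['opening'])
E
for a in 78 82 86 90; do python3 arc.py $a $((a+4)) 4;done
```

```text
[0.60598511 0.04283941 0.28012757] [0.11503403 0.82359476 0.46492714] [0.05531852 0.02542916 0.00475822] 0.1266136636675284
[[0.0032, 0.0, -0.0006], [0.0063, 0.0, -0.0012], [0.0095, 0.0, -0.0018], [0.0127, 0.0, -0.0022]]
[[0.0032, 0.0, -0.0004], [0.0064, 0.0, -0.0008], [0.0096, 0.0, -0.0011], [0.0128, 0.0, -0.0013]]
[[0.0032, 0.0, -0.0002], [0.0064, 0.0, -0.0003], [0.0097, 0.0, -0.0004], [0.0129, 0.0, -0.0005]]
[[0.0032, 0.0, 0.0], [0.0065, 0.0, 0.0001], [0.0097, 0.0, 0.0003], [0.0129, 0.0, 0.0005]]
```

step_arm --gripper '[1, 1, 1, 1, 1]' --linear '[[0.003, 0, -0.0006], [0.006, 0, -0.0011], [0.008, 0, -0.0015], [0.01, 0, -0.0019], [0.01, 0, -0.0019]]' --delta_rot '[[0, 0, 0], [0, 0, 0], [0, 0, 0], [0, 0, 0], [0, 0, 0]]'

```text
time: 10.48
eef_pos: [0.6158, 0.044, 0.2823]
tcp_rot: [0.998, 0.061, 0.0, -0.0]
contact_force: [1.1, 1.1, 0.4]
opening: 0.134
```

step_arm --gripper '[1, 1, 1, 1, 1]' --linear '[[0.0012, 0, -0.0002], [0.0024, 0, -0.0004], [0.0036, 0, -0.0006], [0.0045, 0, -0.0006], [0.0045, 0, -0.0006]]' --delta_rot '[[0, 0, 0], [0, 0, 0], [0, 0, 0], [0, 0, 0], [0, 0, 0]]'

```text
time: 11.1
eef_pos: [0.6203, 0.0445, 0.2829]
tcp_rot: [0.998, 0.061, 0.0, -0.0]
contact_force: [0.4, -0.2, -0.2]
opening: 0.131
```

step_arm --gripper '[1, 1, 1, 1, 1]' --linear '[[0.0012, 0, -0.0001], [0.0024, 0, -0.0003], [0.0036, 0, -0.0004], [0.0045, 0, -0.0005], [0.0045, 0, -0.0005]]' --delta_rot '[[0, 0, 0], [0, 0, 0], [0, 0, 0], [0, 0, 0], [0, 0, 0]]'

```text
time: 11.72
eef_pos: [0.6246, 0.0451, 0.2834]
tcp_rot: [0.998, 0.061, 0.0, -0.0]
contact_force: [-0.4, 0.4, 0.3]
opening: 0.128
```

step_arm --gripper '[1, 1, 1, 1, 1]' --linear '[[0.0012, 0, -0.0001], [0.0024, 0, -0.0002], [0.0036, 0, -0.0003], [0.0045, 0, -0.0004], [0.0045, 0, -0.0004]]' --delta_rot '[[0, 0, 0], [0, 0, 0], [0, 0, 0], [0, 0, 0], [0, 0, 0]]'

```text
time: 12.35
eef_pos: [0.6292, 0.0457, 0.2838]
tcp_rot: [0.998, 0.061, 0.0, 0.0]
contact_force: [-0.3, 0.3, 0.4]
opening: 0.134
```

step_arm --gripper '[1, 1, 1, 1, 1]' --linear '[[0.0012, 0, -0.0001], [0.0024, 0, -0.0002], [0.0036, 0, -0.0002], [0.0045, 0, -0.0003], [0.0045, 0, -0.0003]]' --delta_rot '[[0, 0, 0], [0, 0, 0], [0, 0, 0], [0, 0, 0], [0, 0, 0]]'

```text
time: 12.98
eef_pos: [0.6335, 0.0462, 0.284]
tcp_rot: [0.998, 0.061, 0.0, -0.0]
contact_force: [-0.3, 1.4, -0.1]
opening: 0.129
```

step_arm --gripper '[1, 1, 1, 1, 1]' --linear '[[0.0012, 0, 0], [0.0024, 0, -0.0001], [0.0036, 0, -0.0001], [0.0045, 0, -0.0002], [0.0045, 0, -0.0002]]' --delta_rot '[[0, 0, 0], [0, 0, 0], [0, 0, 0], [0, 0, 0], [0, 0, 0]]'

```text
time: 13.6
eef_pos: [0.638, 0.0468, 0.284]
tcp_rot: [0.998, 0.061, 0.0, -0.0]
contact_force: [-0.2, 0.9, -0.1]
opening: 0.129
```

step_arm --gripper '[1, 1, 1, 1, 1]' --linear '[[0.0012, 0, 0], [0.0024, 0, 0], [0.0036, 0, 0], [0.0045, 0, 0], [0.0045, 0, 0]]' --delta_rot '[[0, 0, 0], [0, 0, 0], [0, 0, 0], [0, 0, 0], [0, 0, 0]]'

```text
time: 14.22
eef_pos: [0.6424, 0.0473, 0.2842]
tcp_rot: [0.998, 0.061, 0.0, 0.0]
contact_force: [-0.2, 0.7, -0.4]
opening: 0.124
```

step_arm --gripper '[1, 1, 1, 1, 1]' --linear '[[0.0012, 0, 0], [0.0024, 0, 0.0001], [0.0036, 0, 0.0001], [0.0045, 0, 0.0001], [0.0045, 0, 0.0001]]' --delta_rot '[[0, 0, 0], [0, 0, 0], [0, 0, 0], [0, 0, 0], [0, 0, 0]]'

```text
time: 14.85
eef_pos: [0.647, 0.0479, 0.2842]
tcp_rot: [0.998, 0.061, 0.0, 0.0]
contact_force: [0.3, 0.2, 1.1]
opening: 0.125
```

step_arm --gripper '[1, 1, 1, 1, 1]' --linear '[[0.0012, 0, 0], [0.0024, 0, 0.0001], [0.0036, 0, 0.0002], [0.0045, 0, 0.0003], [0.0045, 0, 0.0003]]' --delta_rot '[[0, 0, 0], [0, 0, 0], [0, 0, 0], [0, 0, 0], [0, 0, 0]]'

```text
time: 15.48
eef_pos: [0.6515, 0.0484, 0.2839]
tcp_rot: [0.998, 0.061, 0.0, -0.0]
contact_force: [-0.1, 0.7, 0.0]
opening: 0.125
```

step_arm --gripper '[1, 1, 1, 1, 1]' --linear '[[0.0012, 0, 0.0001], [0.0024, 0, 0.0002], [0.0036, 0, 0.0003], [0.0045, 0, 0.0003], [0.0045, 0, 0.0003]]' --delta_rot '[[0, 0, 0], [0, 0, 0], [0, 0, 0], [0, 0, 0], [0, 0, 0]]'

```text
time: 16.1
eef_pos: [0.6559, 0.0489, 0.2836]
tcp_rot: [0.998, 0.061, 0.0, -0.0]
contact_force: [0.8, 1.4, 2.1]
opening: 0.132
```

step_arm --gripper '[1, 1, 1, 1, 1]' --linear '[[0.0012, 0, 0.0001], [0.0024, 0, 0.0002], [0.0036, 0, 0.0003], [0.0045, 0, 0.0004], [0.0045, 0, 0.0004]]' --delta_rot '[[0, 0, 0], [0, 0, 0], [0, 0, 0], [0, 0, 0], [0, 0, 0]]'

```text
time: 16.73
eef_pos: [0.6593, 0.0494, 0.2832]
tcp_rot: [0.998, 0.061, -0.002, 0.0]
contact_force: [-6.0, -0.9, 4.0]
opening: 0.125
```

step_arm --gripper '[1, 1, 1, 1]' --linear '[[-0.001, 0, -0.0005], [-0.002, 0, -0.001], [-0.0025, 0, -0.001], [-0.0025, 0, -0.001]]' --delta_rot '[[0, 0, 0], [0, 0, 0], [0, 0, 0], [0, 0, 0]]'

```text
time: 17.23
eef_pos: [0.6576, 0.0492, 0.2834]
tcp_rot: [0.998, 0.061, -0.0, -0.0]
contact_force: [-2.3, 0.3, 1.2]
opening: 0.132
```

step_arm --gripper '[0.75, 0.6, 0.4, 0.2, 0.2]' --linear '[[0, 0, 0], [0, 0, 0], [0, 0, 0], [0, 0, 0], [0, 0, 0]]' --delta_rot '[[0, 0, 0], [0, 0, 0], [0, 0, 0], [0, 0, 0], [0, 0, 0]]'

```text
time: 17.85
eef_pos: [0.658, 0.0491, 0.2843]
tcp_rot: [0.998, 0.061, 0.0, 0.0]
contact_force: [-0.3, 0.6, -1.4]
opening: 0.401
```

```bash
python3 - <<'E'
from h import *
import pickle
w=cam('wrist');b=cam('side');pickle.dump((w,b),open('wb4.pkl','wb'))
o=np.hstack([cv2.resize(w['frame'],(400,300)),cv2.resize(b['frame'][115:235,200:340],(400,300))])
cv2.imwrite('pics/j.png',cv2.cvtColor(o,cv2.COLOR_RGB2BGR))
# nest from views: predicted position
t=np.radians(7);h=np.array([.4612,.0248])+.1847*np.array([np.cos(t),np.sin(t)]);print('hinge',h,'nest',h-.130*np.array([np.cos(t),np.sin(t)]))
rel([(.645,.048,.41),(.55,.20,.33),(.503,.276,.20)],90)
E
```

```text
hinge [0.64452327 0.04730927] nest [0.51549227 0.03146625]
lin [-0.0128 -0.0004 -0.1258]
lin [-0.0885 -0.1629 -0.0458]
lin [-0.1259 -0.2441  0.0841]
rot [ 2.000e-02 -1.000e-02 -8.297e+01]
```

View pics/j.png

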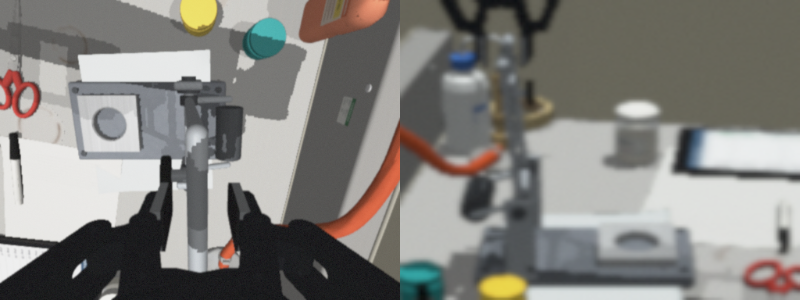

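step_arm --gripper '[0.2, 0.2, 0.2, -0.5, -1, -1, -1, -1, -1, -1, -1, -1, -1, -1]' --linear '[[0, 0, -0.03], [0, 0, -0.07], [0, 0, -0.1], [-0.02, -0.03, -0.11], [-0.04, -0.07, -0.1], [-0.06, -0.11, -0.08], [-0.08, -0.15, -0.05], [-0.1, -0.19, 0], [-0.12, -0.22, 0.04], [-0.126, -0.244, 0.07], [-0.126, -0.244, 0.084], [-0.126, -0.244, 0.084], [-0.126, -0.244, 0.084], [-0.126, -0.244, 0.084]]' --delta_rot '[[0, 0, 0], [0, 0, 0], [0, 0, 0], [0, 0, -9], [0, 0, -18], [0, 0, -27], [0, 0, -36], [0, 0, -45], [0, 0, -54], [0, 0, -63], [0, 0, -72], [0, 0, -80], [0, 0, -83], [0, 0, -83]]'

```text
time: 19.7
eef_pos: [0.5029, 0.276, 0.2002]
tcp_rot: [0.707, 0.707, 0.0, 0.0]
contact_force: [0.6, 0.0, -0.2]
opening: 1.001
```

```bash
python3 - <<'E'
from h import *
import pickle
w=cam('wrist');b=cam('side');t=cam('top');pickle.dump((w,b,t),open('wb5.pkl','wb'))
print(ctrl.get_state()['eef_pos'])
def red(c,win):
    h=cv2.cvtColor(c['frame'],cv2.COLOR_RGB2HSV);m=cv2.inRange(h,(0,150,70),(6,255,255))|cv2.inRange(h,(174,150,70),(180,255,255))
    n,_,st,ce=cv2.connectedComponentsWithStats(m);i=1+np.argmax(st[1:,4]);return ce[i],st[i]
ce,st=red(w,0);print(ce,st,onz(w,*ce,.065))
o=np.hstack([cv2.resize(w['frame'],(400,300)),cv2.resize(b['frame'][115:235,200:340],(400,300))])
cv2.imwrite('pics/k.png',cv2.cvtColor(o,cv2.COLOR_RGB2BGR))
E
```

```text
[0.50287956 0.27590174 0.200282  ]
[258.4622449  181.34744898] [ 234  157   50   50 1960] [0.50418118 0.279647   0.065     ]
```

View pics/k.png

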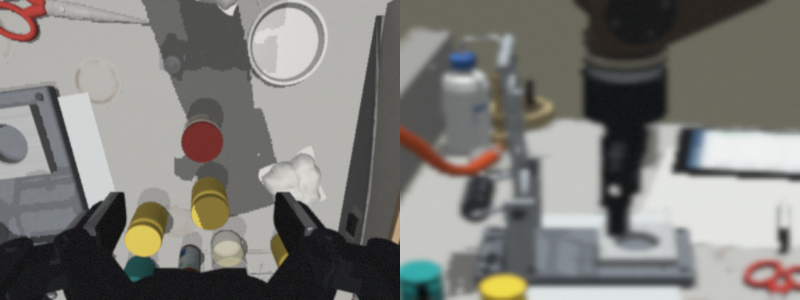

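step_arm --gripper '[-1, -1, -1, -1, -1, -1, -1, 1, 1, 1, 1, 1, 1]' --linear '[[0.003, 0.001, 0.04], [0.003, 0.001, 0.08], [0.003, 0.001, 0.12], [0.003, 0.001, 0.15], [0.003, 0.001, 0.17], [0.003, 0.001, 0.179], [0.003, 0.001, 0.179], [0.003, 0.001, 0.179], [0.003, 0.001, 0.179], [0.003, 0.001, 0.179], [0.003, 0.001, 0.179], [0.003, 0.001, 0.179], [0.003, 0.001, 0.179]]' --delta_rot '[[0, 0, 0], [0, 0, 0], [0, 0, 0], [0, 0, 0], [0, 0, 0], [0, 0, 0], [0, 0, 0], [0, 0, 0], [0, 0, 0], [0, 0, 0], [0, 0, 0], [0, 0, 0], [0, 0, 0]]' --grip_force 30

```text
time: 21.48
eef_pos: [0.5048, 0.2792, 0.0226]
tcp_rot: [0.707, 0.707, 0.001, 0.001]
contact_force: [-0.5, -0.4, 6.1]
opening: 0.566
```

```bash
python3 - <<'E'
from h import *
s=ctrl.get_state();print(s['eef_pos'],s['contact_force'],s['opening'])
rel([(.503,.276,.20),(.5155,.0315,.20),(.5155,.0315,.15)],90)
E
```

```text
[0.50482852 0.27922321 0.0225954 ] [-0.52398505 -0.38432447  6.11566449] 0.5661545429857333
lin [-0.0031 -0.0015 -0.1774]
lin [-0.2476  0.0109 -0.1775]
lin [-0.2476  0.0108 -0.1275]
rot [ 0.12 -0.04  0.04]
```

step_arm --gripper '[1, 1, 1, 1, 1, 1, 1, 1, 1, 1, 1]' --linear '[[0, 0, -0.02], [0, 0, -0.06], [0, 0, -0.1], [-0.03, 0.002, -0.13], [-0.08, 0.004, -0.14], [-0.13, 0.006, -0.14], [-0.18, 0.008, -0.14], [-0.22, 0.01, -0.14], [-0.247, 0.0115, -0.14], [-0.247, 0.0115, -0.14], [-0.247, 0.0115, -0.14]]' --delta_rot '[[0, 0, 0], [0, 0, 0], [0, 0, 0], [0, 0, 0], [0, 0, 0], [0, 0, 0], [0, 0, 0], [0, 0, 0], [0, 0, 0], [0, 0, 0], [0, 0, 0]]'

```text
time: 22.85
eef_pos: [0.5151, 0.0324, 0.1613]
tcp_rot: [0.707, 0.707, 0.0, -0.0]
contact_force: [1.0, 0.2, -0.9]
opening: 0.57
```

```bash
python3 - <<'E'
from h import *
import pickle
w=cam('wrist');b=cam('side');t=cam('top');pickle.dump((w,b,t),open('wb6.pkl','wb'))
s=ctrl.get_state();print(s['eef_pos'],s['contact_force'],s['opening'])
print(proj(w,(.5155,.0315,.034)),proj(w,s['eef_pos']),proj(b,(.5155,.0315,.034)))
cv2.imwrite('pics/l.png',cv2.cvtColor(cv2.resize(w['frame'],(800,600)),cv2.COLOR_RGB2BGR))
E
```

```text
[0.51523822 0.03291326 0.1611305 ] [ 0.7096579  -0.6024273  -1.14727997] 0.5663788141765672
[253.2050263 182.6635293] [254.63906275 249.91824035] [281.98952433 210.86920384]
```

View pics/l.png

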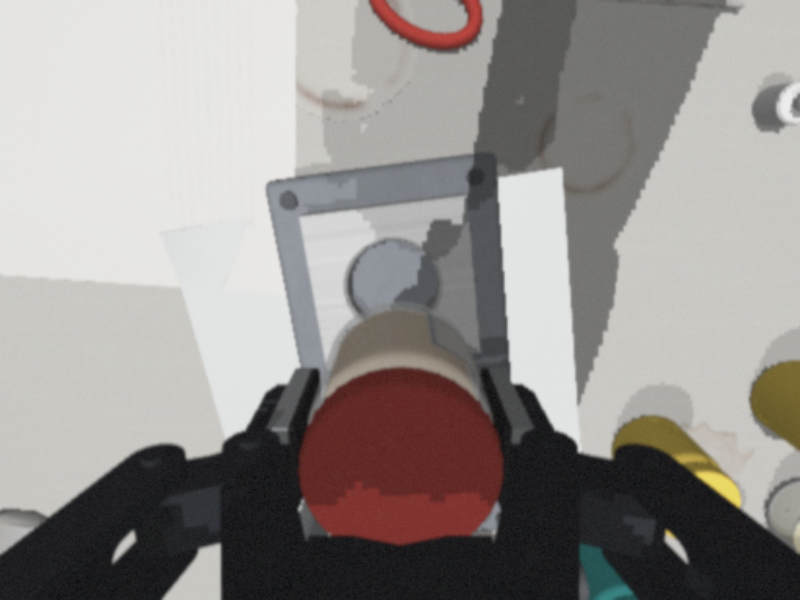

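```bash
python3 - <<'E'
from h import *
import pickle
w,b,t=pickle.load(open('wb6.pkl','rb'));w5,b5,t5=pickle.load(open('wb5.pkl','rb'))
w4,_=pickle.load(open('wb4.pkl','rb'))
print('nest wrist',onz(w,251.8,181.4,.034),'jar lid',onz(w,257,298.2,.2037),'TCP',ctrl.get_state()['eef_pos'])
print('lid width check',onz(w,299*.64,298,.2037)-onz(w,504*.64,298,.2037),'nest width',onz(w,347*.64,181,.034)-onz(w,440*.64,181,.034))
# where would the nest block corners be (front corners of top face, z .034)
for u,v in((300,216),(463,195),(318,368)): print('corner',onz(w,u*.64,v*.64,.034).round(4))
print('plate front corners',onz(w,267*.64,185*.64,.02).round(4),onz(w,495*.64,154*.64,.02).round(4))
print('nest w4',onz(w4,110*1.28,122*1.28,.034))
p=proj(b5,(.5155,.0315,.034));q=proj(t5,(.5155,.0315,.034));print(p,q)
def crop(c,p,r): 
    x,y=np.round(p).astype(int);return cv2.resize(c['frame'][y-r:y+r,x-r:x+r],(400,400),interpolation=cv2.INTER_CUBIC)
o=np.hstack([crop(w,(252,181),40),crop(t5,q,20)])
cv2.imwrite('pics/m.png',cv2.cvtColor(o,cv2.COLOR_RGB2BGR));print(np.round(q))
E
```

```text
nest wrist [0.51436764 0.03028366 0.034     ] jar lid [0.51273384 0.03381707 0.2037    ] TCP [0.51523822 0.03291326 0.1611305 ]
lid width check [ 1.09711593e-05 -4.71214131e-02  0.00000000e+00] nest width [ 4.46116042e-05 -5.15482641e-02  0.00000000e+00]
corner [ 0.4772 -0.0195  0.034 ]
corner [0.4661 0.0671 0.034 ]
corner [ 0.5654 -0.0138  0.034 ]
plate front corners [ 0.462  -0.0394  0.02  ] [0.4454 0.0854 0.02  ]
nest w4 [0.51805055 0.03351775 0.034     ]
[281.98952433 210.86920384] [268.4577709  202.63545194]
[268. 203.]
```

View pics/m.png

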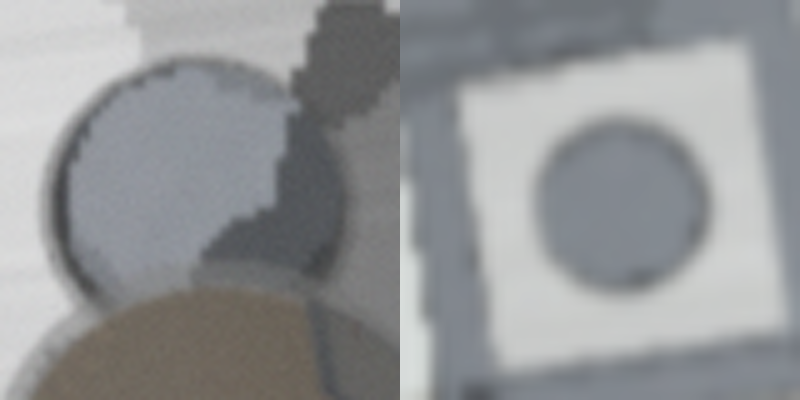

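```bash
python3 - <<'E'
from h import *
import pickle
w,b,t=pickle.load(open('wb6.pkl','rb'));w5,b5,t5=pickle.load(open('wb5.pkl','rb'))
def red(c,sub=None):
    h=cv2.cvtColor(c['frame'],cv2.COLOR_RGB2HSV);m=cv2.inRange(h,(0,120,50),(6,255,255))|cv2.inRange(h,(174,120,50),(180,255,255))
    n,l,st,ce=cv2.connectedComponentsWithStats(m)
    return l,st,ce
l,st,ce=red(w);i=1+np.argmax(st[1:,4]);m=(l==i);print('wrist lid',st[i])
cs,_=cv2.findContours(m.astype(np.uint8),0,cv2.CHAIN_APPROX_NONE);c=max(cs,key=len)[:,0]
c=c[(c[:,1]<330)];e=cv2.fitEllipse(c.astype(np.float32));print('ellipse',e,onz(w,*e[0],.2037))
l,st,ce=red(b)
for i in range(1,len(st)):
    if st[i][4]>20:print('side',st[i],ce[i])
# predicted lid pixel extents in the side view for jar axis at TCP
for dx in(0,-.0025):print(dx,proj(b,(.5152+dx,.0329,.2037)),proj(b,(.5152+dx,.0329,.192)))
g=cv2.cvtColor(b5['frame'],cv2.COLOR_RGB2GRAY)
print(g[206:216,268:298])
E
```

```text
wrist lid [  190   236   132   113 11811]
ellipse ((256.1158447265625, 297.95977783203125), (123.03022766113281, 129.6828155517578), 88.03924560546875) [0.512634   0.03349928 0.2037    ]
side [170 191   9  11  67] [173.67164179 196.64179104]
side [321 220  19  12  80] [330.3375 226.125 ]
0 [282.5904743  164.45834989] [282.54992404 167.85880739]
-0.0025 [283.38800261 164.49909574] [283.34403644 167.90024311]
[[180 191 193 171 118  61  31  21  24  30  50  86 130 170 186 189 192 193
  197 202 205 206 206 204 201 202 199 189 170 154]
 [157 179 190 171 119  62  34  27  24  32  53  79 108 136 150 157 161 166
  173 185 196 201 203 203 202 202 198 183 154 125]
 [150 171 189 175 130  82  56  46  41  46  58  78  91 101 111 115 119 125
  137 152 170 186 197 201 203 201 198 184 159 136]
 [148 169 190 185 156 122  97  80  66  64  71  83  88  92  94  94  95  97
  104 117 134 156 180 195 202 202 199 186 163 144]
 [146 169 193 197 185 164 138 107  88  82  88  96 103 106 106 105 103  99
   96  97 104 126 157 186 199 201 199 186 162 143]
 [142 167 193 203 202 190 167 132 105 101 108 115 121 125 128 127 126 118
  109 101  96 110 147 183 197 202 199 186 164 141]
 [134 159 189 202 205 200 184 155 130 124 126 133 135 137 138 138 135 134
  127 120 111 120 154 185 200 201 199 190 167 143]
 [123 150 183 200 205 203 195 179 162 150 144 142 141 142 141 141 142 141
  142 142 144 152 175 194 200 200 200 191 172 144]
 [117 143 175 196 204 207 203 197 187 177 167 161 155 154 154 153 155 155
  160 167 176 186 195 201 202 202 201 196 175 148]
 [117 141 172 193 203 206 206 203 201 196 191 185 181 179 178 179 178 179
  185 191 197 202 203 205 202 202 201 196 179 149]]
```

step_arm --gripper '[1, 1, 1, 1, 1, 1, 1, 1]' --linear '[[-0.0045, 0.0014, 0.02], [-0.0045, 0.0014, 0.045], [-0.0045, 0.0014, 0.07], [-0.0045, 0.0014, 0.09], [-0.0045, 0.0014, 0.098], [-0.0045, 0.0014, 0.102], [-0.0045, 0.0014, 0.102], [-0.0045, 0.0014, 0.102]]' --delta_rot '[[0, 0, 0], [0, 0, 0], [0, 0, 0], [0, 0, 0], [0, 0, 0], [0, 0, 0], [0, 0, 0], [0, 0, 0]]'

```text
time: 24.0
eef_pos: [0.5176, 0.0274, 0.06]
tcp_rot: [0.707, 0.707, 0.001, 0.001]
contact_force: [0.3, 0.1, -2.4]
opening: 0.569
```

```bash
python3 - <<'E'
from h import *
import pickle
w=cam('wrist');b=cam('side');pickle.dump((w,b),open('wb7.pkl','wb'))
s=ctrl.get_state();print(s['eef_pos'],s['contact_force'],s['opening'])
p=proj(w,(.5145,.0285,.034)).astype(int);print(p)
o=np.hstack([cv2.resize(w['frame'][60:240,160:352],(427,400),interpolation=cv2.INTER_CUBIC),cv2.resize(b['frame'][170:230,250:310],(370,400),interpolation=cv2.INTER_CUBIC)])
cv2.imwrite('pics/n.png',cv2.cvtColor(o,cv2.COLOR_RGB2BGR))
E
```

```text
[0.51736739 0.02735312 0.05986549] [ 0.62407612 -0.19012748 -1.604259  ] 0.5646791738490405
[255 223]
```

View pics/n.png

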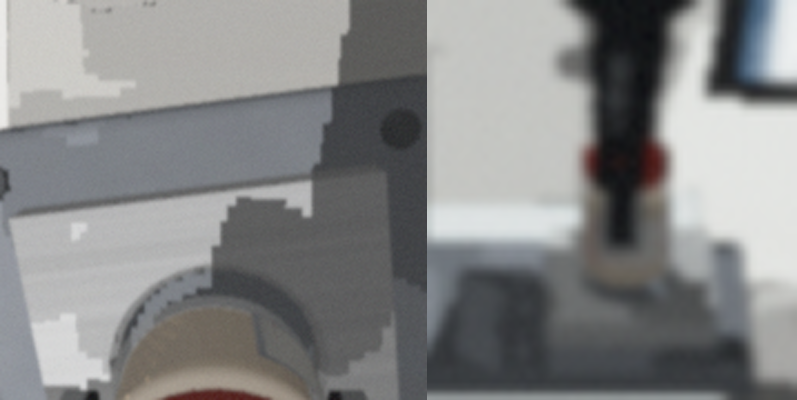

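```bash
python3 - <<'E'
from h import *
import pickle
w,b=pickle.load(open('wb7.pkl','rb'))
g=cv2.cvtColor(w['frame'],cv2.COLOR_RGB2GRAY).astype(int);f=w['frame']
for u in(235,245,270): print(u,[(v,tuple(int(x) for x in f[v,u-1:u+2].mean(0))) for v in range(174,206)])
for v in(205,212,220): print(v,'L',g[v,200:226].tolist(),'R',g[v,290:316].tolist())
# expected: rim front edge / jar base front edge (jar axis at nest axis, bottom .0373)
n=np.array([.5145,.0285,0])
for nm,r,z in(('rim26',.026,.034),('rim27',.027,.034),('jar',.025,.0373)):
    print(nm,proj(w,n+[-r,0,z]).round(1),proj(w,n+[0,r,z]).round(1),proj(w,n+[0,-r,z]).round(1))
E
```

```text
235 [(174, (179, 179, 179)), (175, (181, 181, 181)), (176, (183, 184, 184)), (177, (186, 187, 186)), (178, (187, 188, 188)), (179, (185, 185, 186)), (180, (183, 184, 185)), (181, (183, 184, 185)), (182, (181, 181, 181)), (183, (174, 175, 176)), (184, (160, 160, 160)), (185, (141, 140, 141)), (186, (131, 132, 133)), (187, (122, 125, 128)), (188, (118, 121, 125)), (189, (119, 124, 127)), (190, (124, 129, 133)), (191, (127, 130, 135)), (192, (126, 130, 135)), (193, (127, 130, 136)), (194, (124, 127, 132)), (195, (112, 115, 119)), (196, (101, 104, 107)), (197, (106, 107, 110)), (198, (107, 107, 109)), (199, (104, 105, 105)), (200, (103, 104, 104)), (201, (106, 106, 105)), (202, (117, 114, 112)), (203, (121, 116, 110)), (204, (119, 113, 104)), (205, (114, 106, 96))]
245 [(174, (180, 181, 181)), (175, (184, 183, 184)), (176, (187, 186, 186)), (177, (185, 185, 186)), (178, (183, 184, 185)), (179, (177, 178, 178)), (180, (163, 163, 164)), (181, (141, 141, 142)), (182, (129, 129, 131)), (183, (125, 127, 132)), (184, (125, 128, 133)), (185, (126, 130, 136)), (186, (126, 130, 136)), (187, (125,
[... 1297 characters left out ...]
 82, 87, 86, 85, 89, 91, 91, 95, 91, 93, 92, 94, 92, 92, 89, 94, 92]
212 L [185, 184, 183, 182, 181, 185, 183, 179, 181, 183, 174, 146, 118, 123, 116, 91, 78, 91, 107, 123, 129, 128, 122, 121, 117, 111] R [99, 96, 91, 86, 83, 71, 68, 70, 67, 65, 75, 78, 86, 91, 86, 91, 90, 96, 95, 94, 94, 96, 96, 100, 99, 96]
220 L [186, 185, 185, 184, 187, 187, 183, 182, 175, 150, 135, 121, 115, 109, 108, 103, 107, 116, 114, 109, 108, 107, 106, 108, 106, 108] R [104, 99, 100, 103, 100, 99, 98, 96, 93, 89, 82, 77, 79, 80, 83, 88, 85, 90, 94, 95, 97, 95, 93, 95, 93, 91]
rim26 [255.9 178.8] [302.  223.7] [209.6 223.6]
rim27 [255.9 177. ] [303.8 223.7] [207.8 223.6]
jar [255.9 182.2] [301.1 226. ] [210.6 225.9]
```

```bash
python3 - <<'E'
from h import *
import pickle
w,b=pickle.load(open('wb7.pkl','rb'))
f=b['frame'].astype(int)
for v in(193,195,198,201,204,207,209): print(v,[int(x) for x in (f[v,270:296,0])], [int(x) for x in (f[v,270:296,0]-f[v,270:296,2])])
print('col 279-285 R-B',[(v,int((f[v,279:286,0]-f[v,279:286,2]).mean())) for v in range(200,218)])
for z in(.034,.0373,.042): print(z,proj(b,(.5152,.0285+.025,z)),'edges',proj(b,(.5152-.025,.0285,z))[0],proj(b,(.5152+.025,.0285,z))[0])
h=cv2.cvtColor(w['frame'],cv2.COLOR_RGB2HSV);m=cv2.inRange(h,(0,120,50),(6,255,255))|cv2.inRange(h,(174,120,50),(180,255,255))
n,l,st,ce=cv2.connectedComponentsWithStats(m);i=1+np.argmax(st[1:,4]);print('lid',st[i])
V=np.array(w['view']);print('cam',-V[:3,:3].T@V[:3,3],'axis',V[2,:3])
s=ctrl.get_state();print(R.from_quat(s['tcp_rot']).as_matrix().round(4))
E
```

```text
193 [196, 196, 195, 191, 171, 134, 96, 58, 29, 21, 25, 29, 25, 22, 33, 55, 77, 89, 113, 164, 212, 226, 227, 226, 227, 226] [2, 1, 3, 3, 11, 27, 41, 26, 6, 1, 4, 6, 3, 1, 11, 34, 49, 45, 26, 11, 4, 1, 1, 0, 1, 0]
195 [196, 196, 196, 189, 170, 130, 87, 51, 26, 21, 25, 28, 23, 20, 34, 57, 76, 83, 109, 163, 211, 225, 227, 227, 227, 227] [2, 2, 3, 3, 9, 20, 31, 21, 2, 2, 3, 3, 1, 0, 11, 34, 46, 43, 25, 10, 4, 1, 1, 1, 1, 1]
198 [193, 194, 193, 187, 171, 149, 121, 89, 63, 39, 26, 21, 23, 39, 64, 90, 115, 130, 153, 185, 213, 220, 217, 216, 221, 225] [3, 2, 3, 2, 3, 5, 9, 9, 5, 0, -2, -2, -3, 2, 11, 21, 28, 23, 10, 3, 0, -1, -1, -1, 0, 1]
201 [208, 209, 207, 203, 183, 145, 112, 97, 80, 54, 31, 20, 30, 52, 75, 92, 105, 110, 126, 167, 203, 219, 219, 216, 219, 223] [-7, -6, -7, -5, -3, 4, 11, 12, 5, 0, -3, -4, -3, -1, 2, 9, 14, 14, 8, 0, -6, -4, -4, -4, -1, 1]
204 [208, 203, 192, 173, 151, 125, 104, 88, 73, 48, 29, 26, 32, 54, 79, 95, 104, 109, 120, 148, 178, 188, 189, 189, 192, 205] [-5, -4, -4, -3, 0, 5, 11, 7, 1, -3, -4, -3, -3, -4, -2, 0, 1, 3, 3, -1, -3, -4, -4, -3, -1, 1]
207 [138, 139, 1
[... 379 characters left out ...]
8, 7, 7, 7, 6, 7, 8, 9, 4, 0, -4, -5, -3, -3, -4, -6]
col 279-285 R-B [(200, 0), (201, 0), (202, 0), (203, -2), (204, -2), (205, -3), (206, -2), (207, 0), (208, 3), (209, 7), (210, 12), (211, 13), (212, 7), (213, 0), (214, -4), (215, -3), (216, -3), (217, -2)]
0.034 [281.36116503 214.31260151] edges 289.6787671593862 274.70895016092845
0.0373 [281.37071316 213.45045023] edges 289.6976657589087 274.71078367065036
0.042 [281.38435012 212.21909497] edges 289.7246564129028 274.7134022230078
lid [  190   236   133   113 11817]
cam [0.44501261 0.02813448 0.20206819] axis [ 0.28674481  0.00108494 -0.95800639]
[[-7.0e-04  1.0e+00  1.4e-03]
 [ 1.0e+00  7.0e-04 -2.0e-04]
 [-2.0e-04  1.4e-03 -1.0e+00]]
```

step_arm --gripper '[1, 1, 1, 1, 1, 1]' --linear '[[0, -0.0015, 0], [0, -0.0015, 0.0015], [0, -0.0015, 0.003], [0, -0.0015, 0.0045], [0, -0.0015, 0.006], [0, -0.0015, 0.006]]' --delta_rot '[[0, 0, 0], [0, 0, 0], [0, 0, 0], [0, 0, 0], [0, 0, 0], [0, 0, 0]]'

```text
time: 24.85
eef_pos: [0.5152, 0.0274, 0.0529]
tcp_rot: [0.707, 0.707, -0.0, -0.0]
contact_force: [-0.6, -0.3, -2.4]
opening: 0.572
```

```bash
python3 - <<'E'
from h import *
import pickle
w=cam('wrist')
s=ctrl.get_state();print(s['eef_pos'],s['contact_force'],s['wrist_torque'],s['opening'])
f=w['frame'].astype(int)
for u in(245,256,270):print(u,[(v,int(f[v,u-1:u+2].mean())) for v in range(168,206)])
for v in(205,212):print(v,f[v,196:226].mean(1).astype(int).tolist(),f[v,286:316].mean(1).astype(int).tolist())
E
```

```text
[0.51530714 0.02741614 0.05302816] [-0.3755535  -0.40426148 -1.65002786] [-0.00426333  0.02572816 -0.01155995] 0.5638527044797699
245 [(168, 184), (169, 182), (170, 180), (171, 181), (172, 181), (173, 181), (174, 179), (175, 177), (176, 176), (177, 178), (178, 178), (179, 178), (180, 178), (181, 178), (182, 182), (183, 183), (184, 187), (185, 186), (186, 183), (187, 174), (188, 153), (189, 132), (190, 129), (191, 129), (192, 125), (193, 110), (194, 97), (195, 101), (196, 104), (197, 104), (198, 109), (199, 112), (200, 110), (201, 105), (202, 105), (203, 105), (204, 104), (205, 105)]
256 [(168, 180), (169, 174), (170, 146), (171, 117), (172, 106), (173, 102), (174, 101), (175, 101), (176, 102), (177, 104), (178, 103), (179, 104), (180, 101), (181, 99), (182, 96), (183, 97), (184, 96), (185, 94), (186, 89), (187, 86), (188, 82), (189, 77), (190, 72), (191, 70), (192, 79), (193, 90), (194, 100), (195, 101), (196, 105), (197, 110), (198, 109), (199, 104), (200, 102), (201, 101), (202, 101), (203, 102), (204, 101), (205, 102)]
270 [(168, 93), (169, 93), (170, 93), (171, 94), (172, 90), (1
[... 219 characters left out ...]
193, 68), (194, 77), (195, 89), (196, 97), (197, 98), (198, 100), (199, 104), (200, 108), (201, 102), (202, 101), (203, 98), (204, 99), (205, 100)]
205 [186, 186, 186, 187, 190, 189, 186, 188, 186, 188, 187, 187, 186, 187, 190, 188, 189, 188, 188, 185, 176, 158, 145, 136, 130, 117, 100, 103, 122, 125] [87, 87, 78, 72, 68, 69, 68, 70, 74, 81, 82, 84, 87, 93, 91, 92, 90, 93, 93, 94, 91, 93, 93, 94, 90, 96, 93, 93, 95, 93]
212 [183, 181, 184, 186, 184, 183, 184, 184, 181, 181, 182, 182, 181, 180, 182, 179, 170, 148, 130, 126, 126, 109, 103, 101, 103, 107, 113, 116, 110, 109] [98, 99, 100, 98, 97, 91, 92, 85, 82, 73, 68, 67, 71, 76, 83, 89, 88, 88, 93, 92, 98, 93, 91, 93, 92, 92, 95, 94, 93, 92]
```

step_arm --gripper '[1, 1, 1, 1, 1, 1]' --linear '[[0, 0, 0.0012], [0, 0, 0.0024], [0, 0, 0.0036], [0, 0, 0.0048], [0, 0, 0.006], [0, 0, 0.006]]' --delta_rot '[[0, 0, 0], [0, 0, 0], [0, 0, 0], [0, 0, 0], [0, 0, 0], [0, 0, 0]]'

```text
time: 25.65
eef_pos: [0.5153, 0.0275, 0.047]
tcp_rot: [0.707, 0.707, -0.0, -0.0]
contact_force: [-0.3, 0.3, -1.8]
opening: 0.567
```

step_arm --gripper '[1, 1, 1, 1, 1]' --linear '[[0, 0, 0.001], [0, 0, 0.002], [0, 0, 0.003], [0, 0, 0.0035], [0, 0, 0.0035]]' --delta_rot '[[0, 0, 0], [0, 0, 0], [0, 0, 0], [0, 0, 0], [0, 0, 0]]'

```text
time: 26.28
eef_pos: [0.5153, 0.0274, 0.0436]
tcp_rot: [0.707, 0.707, 0.0, -0.0]
contact_force: [0.1, 0.5, -1.3]
opening: 0.567
```

step_arm --gripper '[1, 1, 1, 1]' --linear '[[0, 0, 0.0007], [0, 0, 0.0014], [0, 0, 0.002], [0, 0, 0.002]]' --delta_rot '[[0, 0, 0], [0, 0, 0], [0, 0, 0], [0, 0, 0]]'

```text
time: 26.78
eef_pos: [0.5155, 0.0275, 0.0426]
tcp_rot: [0.707, 0.707, -0.0, -0.0]
contact_force: [-4.4, 1.4, 6.5]
opening: 0.566
```

step_arm --gripper '[1, 0.6, 0.2, -0.2, -0.6, -1, -1, -1]' --linear '[[0, 0, -0.001], [0, 0, -0.001], [0, 0, -0.001], [0, 0, -0.001], [0, 0, -0.001], [0, 0, -0.001], [0, 0, -0.001], [0, 0, -0.001]]' --delta_rot '[[0, 0, 0], [0, 0, 0], [0, 0, 0], [0, 0, 0], [0, 0, 0], [0, 0, 0], [0, 0, 0], [0, 0, 0]]'

```text
time: 27.78
eef_pos: [0.5154, 0.0274, 0.0426]
tcp_rot: [0.707, 0.707, 0.0, 0.0]
contact_force: [0.9, -0.4, -0.4]
opening: 1.004
```

step_arm --gripper '[-1, -1, -1, -1, -1, -1, -1]' --linear '[[0, 0, -0.02], [0, 0, -0.05], [0, 0, -0.09], [0, -0.01, -0.13], [0, -0.03, -0.17], [0, -0.04, -0.19], [0, -0.04, -0.19]]' --delta_rot '[[0, 0, 0], [0, 0, 0], [0, 0, 0], [0, 0, 0], [0, 0, 0], [0, 0, 0], [0, 0, 0]]'

```text
time: 28.65
eef_pos: [0.4761, 0.0273, 0.2347]
tcp_rot: [0.707, 0.707, 0.001, 0.002]
contact_force: [0.4, 0.2, -1.1]
opening: 0.999
```

```bash
python3 - <<'E'
from h import *
import pickle
w=cam('wrist');b=cam('side');t=cam('top');a,b0=pickle.load(open('ab.pkl','rb'))
s=ctrl.get_state();print(s['time'],s['eef_pos'],s['contact_force'],s['opening'])
h=cv2.cvtColor(w['frame'],cv2.COLOR_RGB2HSV);m=cv2.inRange(h,(0,120,50),(6,255,255))|cv2.inRange(h,(174,120,50),(180,255,255))
cs,_=cv2.findContours(m,0,cv2.CHAIN_APPROX_NONE);c=max(cs,key=len);e=cv2.fitEllipse(c);print(e)
for z in(.085,.092,.099):print(z,onz(w,*e[0],z).round(4),'dia',e[1][0]/w['fx']*np.linalg.norm(ray(w,*e[0])[0]-onz(w,*e[0],z)))
def sred(c):
    h=cv2.cvtColor(c['frame'],cv2.COLOR_RGB2HSV);m=cv2.inRange(h,(0,130,60),(6,255,255));n,l,st,ce=cv2.connectedComponentsWithStats(m);return [(st[i].tolist(),ce[i].round(1)) for i in range(1,n) if st[i][4]>40]
print('side',sred(b));print([proj(b,(.5145,.0285,z)).round(1).tolist() for z in(.085,.099)])
o=np.hstack([cv2.resize(w['frame'],(400,300)),cv2.resize(b['frame'][115:235,200:340],(400,300))])
cv2.imwrite('pics/p.png',cv2.cvtColor(o,cv2.COLOR_RGB2BGR))
E
```

```text
28.8 [0.47494423 0.027436   0.23118208] [-0.48550994 -0.70428398  0.08793229] 1.0007627142063849
((279.90911865234375, 40.186519622802734), (61.156768798828125, 85.69821166992188), 10.707808494567871)
0.085 [0.3607 0.0483 0.085 ] dia 0.05614442911028565
0.092 [0.3617 0.0478 0.092 ] dia 0.05479625527998802
0.099 [0.3628 0.0473 0.099 ] dia 0.053448081449690404
side [([170, 191, 8, 11, 64], array([173.6, 196.6])), ([277, 196, 12, 7, 70], array([282.6, 198.8])), ([322, 220, 17, 12, 63], array([331. , 226.4]))]
[[282.6, 197.0], [282.6, 193.3]]
```

View pics/p.png

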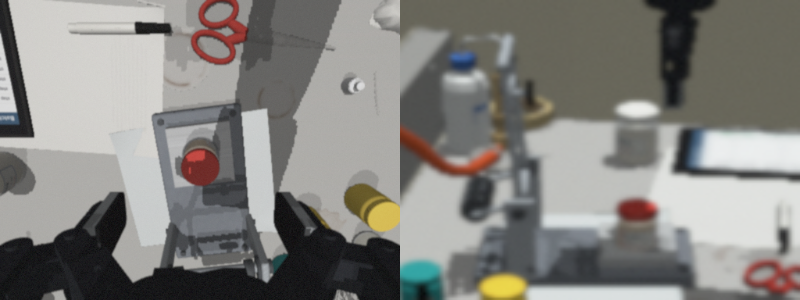

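```bash
python3 -c "
from plant import ctrl
print(ctrl.sign_off())"
```

```text
the job is handed in; nothing more can be done
None
```

The clamp arm is open on its rear stop and the red-lidded small jar is in the nest. I handed the job in at about 29 s.

- **Arm:** I pinched the cross bar and carried it round in hand. I then felt for the rear stop in 4.5 mm steps and met it at about 94°, at 6–7 N. I eased back to about 2 N before letting go, and later views show the arm still open. Partway up, at about 55°, my path was roughly 4 mm inside the true circle. That put about 11 N of sideways pull on the bar before I corrected it.
- **Jar:** I took the red-lid jar as the small one. Its lid measured about 47 mm and its height fitted 65 mm; the white-lid jar is the large one, and the others were turquoise or yellow look-alikes. I lowered it into the nest by feel and met the floor at the expected height, with about 6.5 N upward and 4.4 N sideways. I then backed off before opening the fingers.
- **Last checks:**
  - The side view puts the lid top at about 85 mm, which is fully home and upright, and the jar's position along the stand matches the nest centre.
  - The gripper is clear and the contact force is near zero.
  - I checked the other objects by eye only, in part of the scene. Nothing there looked out of place.
- **Disagreements:** Just above the nest, the wrist view suggested the jar was about 3.5 mm too far back, while the side view said under 1 mm. I moved it 1.5 mm and it went in freely. The automatic lid fit in the final wrist picture locked onto the scissors, so I ignored it and judged that picture by eye.
- **Picture budget:** I viewed 14 pictures, four over the budget of 10.

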